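# Clamp an offcut in the rocker hold-down

### The arm

A 6-joint arm with a two-finger parallel gripper is mounted at the origin on a cart in front of the work surface, level with it; the furniture and walls round the work are solid. World frame = base frame: x ahead of the robot, y to its left, z up, the work surface at z = 0. Lengths are in m, angles in rad, forces in N, time in s.
With the tool pointing down it reaches from about 0.3 to 0.95 m from the base axis. Payload 3.1 kg.
Tool frame: the origin (TCP) lies between the finger pads; the fingertips stand 14 mm ahead of it and the grasp point (between the pads) lies 5 mm behind it (manip.nose_length is the distance from the TCP to the fingertips, in m); y points along the fingers, z is the direction in which the jaws open and shut, and the axes are right-handed (so a half turn about y gives the same grasp; the last joint's range is limited). The gripper opens to 85 mm and grips with 20 to 120 N. Pads are 22 mm wide; open, the fingers measure 114 mm over their backs; the gripper's body (76 mm by 85 mm) begins 54 mm behind the grasp point. The pads swing forward as they close: fully open they stand 13 mm farther back than shut.
Start: joints at [1.245, 0.308, 1.634, -0, 1.2, -0.07], TCP at [0.158, 0.605, 0.245] pointing down, gripper open.
Joint ranges: [-3.06, 3.06], [-0.79, 1.96], [0.05, 2.63], [-1.19, 4.34], [0.05, 2.64], [-2.94, 2.94]. Speed limits (rad/s): [2.79, 2.79, 3.14, 3.14, 3.14, 3.14].

### API

Orientations are given as [roll, pitch, yaw] about the fixed x, y, z axes, in that order (R = Rz(yaw) Ry(pitch) Rx(roll)).
In Python, from plant import manip gives the robot as it stands.
- The arm moves only by the tool arm_command, never from a script. Its argument "rows" is a list of rows, each a list of 7 numbers: the shift along the tool's x, y, z scaled (see below), then the turn, a rotation vector about the tool's x, y, z scaled (see below), then the closure, from -1 (fully open) to 1 (shut), so that 0 is half open. A call has exactly 5 rows; each row is the pose to reach, as a shift and turn from the pose commanded when the call began, along the tool's axes at that moment, turning the shorter way round; what a row does not reach only later rows make up. The controller multiplies each number of a shift by 0.5 m and each number of a turn by 180 degrees. A row lasts 1/8 s, in which the tool goes at most 62.5 mm and 10.7 degrees, less where a joint would pass 70% of its speed; a pose out of reach is approached as far as the arm can. A call with a number of a shift or a turn outside -1 to 1 is refused whole. A call with a gripper value outside its range is refused whole. The fingers move at their own pace and stop on an object; "newtons" is the grip in N (left out, the last holds). Time passes only in rows, so rows that repeat a pose let the fingers close, or fill a call up. It gives the time, the measured TCP pose, the force and the opening at its end, in the units of the state.
- manip.read_state(): the state, without advancing time (a new reading comes with each control period).
- manip.camera(name): name is "scene" or "top"; returns a dict with "image" (420x560x3 uint8, blue, green, red), "range_z" (420x560 float32, m along the optical axis (not along the pixel's ray), 0 where there is no reading), "K" (3x3 intrinsics, pixels), "k1" (the pictures are not rectified: a ray, as slopes to the right and down, at radius r is drawn at 1 + k1 r^2 times it, then the intrinsics apply), "rvec" (rotation vector, rad) and "tvec" (3), from world to camera coordinates, as OpenCV has them. Camera axes: x right, y down, z forward; pixel columns grow to the right and rows downward; lengths in m; the calibration is good to about 2 mm. A picture is of the moment at which its call begins.
- manip.job_done(): hands the job in, once; it reports no verdict.
The state is a dict: "t": time; "qpos": joint angles; "joint_velocities": joint speeds; "tau": joint torques, N m; "eef_pos": TCP position; "tcp_rot": TCP orientation; "contact_force": force on the tool from outside, world axes, zero at the start; "ft_torque": the same for the moment, N m; "finger_gap": opening from 0.0 (shut) to 1.0 (fully open).
Only numpy, scipy, OpenCV 4.12 (cv2) and the standard library are available. Lean on these libraries where they do the work, as an engineer would, in place of code of your own. Each camera call takes 0.05 s, during which the arm holds its last target.

### The job

Clamp the loose flat offcut in the bench hold-down: press the tail of the wooden rocker right down so that its nose tips up, slide one end of the offcut under the nose between the guide rails until it meets the steel stop, then let go and press the nose down until its rubber pad grips the wood. Press the nose firmly, with about 14 newtons: the pad must stay gripping when you let go, but never push on the rocker with more than 25 newtons or squeeze the wood with more than 20. Leave the other things where they lie.

Things in the scene. Friction and masses are not known exactly. Their poses are not given: they have to be found in the camera images.
- jig: The hold-down: plywood base 225 x 80 x 20 mm fixed to the bench (x = -115 to +110 mm), with a steel clevis for the wooden rocker. Origin on the bench right below the rocker's axle, z up; x runs along the rocker, nose at -x, tail at +x. Two guide rails 10 mm tall stand on the base, 42 mm apart inside, from x = -100 to -40 mm; the offcut goes in between them from the -x side.
- seat (a point): Point on the jig where the offcut's centre must come: 95 mm from the axle on the nose side, half-way up an offcut lying on the base (27.5 mm above the bench). Axes as the jig's: the offcut's long axis lies along x. Seated, the outer end stands out beyond the base, 155 mm from the axle; the offcut can be held about 20 mm from that end, clear of the nose.
- stop (a point): Centre of the steel stop's face (50 mm wide, 16 mm tall, on the base), 35 mm from the axle on the nose side; the offcut's inner end must rest on it. Axes as the jig's.
- axle (a point): Centre of the rocker's axle, 62 mm above the bench. The rocker is a wooden arm 190 mm long, 12 mm thick, 26 to 34 mm wide, on the axle at its middle, between steel cheeks 41 mm wide overall and 70 mm tall.
- rocker (a joint): Angle of the rocker, rad: 0 level, positive nose up and tail down, down to a sprung rubber buffer (1.5 N per mm) that the tail meets at +0.26: there the nose is fully up. It starts nose down, -0.16 to -0.10. Friction in the hinge (0.55 N m, about 6.5 N at a press point) holds it where it is left. Fully nose up, the pad clears the seated offcut by 9 mm or more.
- nose_press (a point): Where to press the nose: top face of the rocker's nose end, 84 mm from the axle, flat, 24 x 34 mm. Beneath, 60 mm from the axle, a rubber pad hangs on a clamp screw, sprung 2.5 N per mm over 10 mm. The screw's length is unknown within 10 mm (at level the pad's underside is 22 to 32 mm below the axle): feel for the wood. A finger force under 12 N grips too weakly.
- tail_press (a point): Where to press the tail: top face of the rocker's tail end, 84 mm from the axle, flat, 32 x 34 mm. It moves with the rocker.
- offcut_mid (a point): Centre of the loose flat pine offcut, 35 (36 at most) x 120 x 15 mm, lying flat on the bench: its long axis is y, its thickness z. Either end may go in. 60 g or so.
- sanding_block: Sanding block, 61 x 105 x 31 mm, a bystander beyond the long batten; origin at the centre of its underside.
- dowel: Piece of dowel, 12 x 80 mm, a bystander near the bench's front edge; origin at its underside.
- offcut_4: Square wooden offcut, 28 x 70 x 28 mm, a bystander at the right side of the bench; origin at the centre of its underside.

How it is judged:
By the outcome, as a careful person would: the job done as asked, in the order asked, and still so for the second after the job is handed in, with the robot touching nothing.
It also fails if it takes over 67 s, if anything falls off the work surface, if the arm or the gripper's body presses on something with over 40 N, if the wrist force passes 120 N, or if a joint passes its speed limit or range.

## Working session

There is one attempt and no reset: what is moved stays moved. The work goes in short steps, Python scripts to look and compute and a tool call to move; the robot and the scene stay as the last step left them, time stands still between calls to the robot, and variables do not carry over. Pictures are saved under pics/ and viewed, and the job is handed in when it is done.

Besides the shell and the picture viewer there is one more tool, called as name(argument=value, ...), one argument or row to a line, values as JSON. arm_command: Moves the arm, as the interface text tells. Shifts and turns lie within -1 to 1; 1 stands for 0.5 m of shift or 180 degrees of turn. Its arguments: {"type":"object","properties":{"rows":{"type":"array"},"newtons":{"type":"number"}},"required":["rows"]}

```bash
mkdir -p pics; ls; python3 - <<'E'
from plant import manip
import cv2,numpy as np
s=manip.read_state()
for k,v in s.items(): print(k,np.round(v,4))
print(manip.nose_length)
for n in ("scene","top"):
    c=manip.camera(n); cv2.imwrite(f"pics/{n}0.png",c["image"]); np.savez(f"{n}0.npz",**c)
    print(n,c["K"],c["k1"],c["rvec"],c["tvec"])
E
```

```text
pics
t 0.0
qpos [ 1.2453  0.309   1.6352  0.      1.1997 -0.0697]
joint_velocities [-0.0002  0.0006 -0.0006  0.0002 -0.0003  0.0004]
tau [-2.00000e-03 -4.15266e+01 -2.76655e+01 -2.00000e-04  1.05000e-02
  0.00000e+00]
eef_pos [0.1579 0.6039 0.244 ]
tcp_rot [-1.5731e+00  2.0000e-04 -2.5590e-01]
contact_force [-0.0678 -0.7498  0.288 ]
ft_torque [ 0.0167  0.0364 -0.0289]
finger_gap 0.9981
0.014
scene [[444.83500578   0.         276.60051074]
 [  0.         444.83500578 211.64957177]
 [  0.           0.           1.        ]] 0.03568317053318569 [ 2.0300964  -1.05662308  0.49437849] [-0.31403551  0.26271713  0.81408073]
top [[495.09256815   0.         279.85411473]
 [  0.         495.09256815 203.78960544]
 [  0.           0.           1.        ]] -0.03110164708218 [ 2.18567869 -2.18985247  0.03910663] [-0.05836508  0.4745946   1.20236122]
```

View pics/scene0.png

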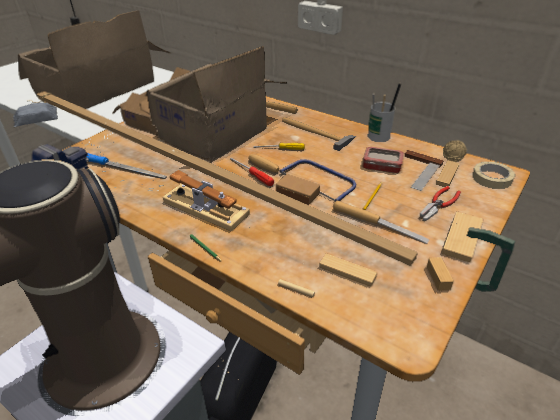

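View pics/top0.png

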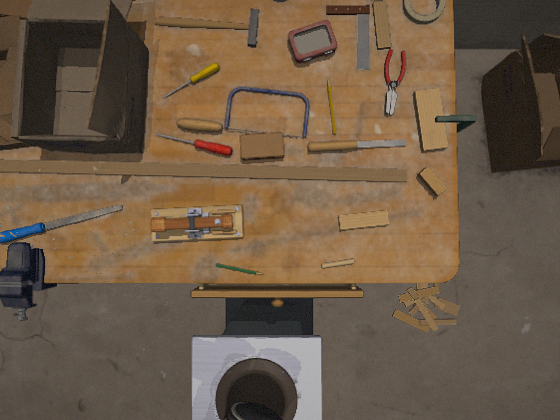

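```bash
cat > h.py <<'E'
import numpy as np,cv2
def load(n): 
    d=np.load(n); return {k:d[k] for k in d.files}
def RT(c):
    return cv2.Rodrigues(np.array(c["rvec"],float))[0],np.array(c["tvec"],float).ravel()
def dist(c): return np.array([float(c["k1"]),0,0,0,0])
def proj(c,P):
    return cv2.projectPoints(np.array(P,float).reshape(-1,1,3),np.array(c["rvec"],float),np.array(c["tvec"],float),c["K"],dist(c))[0].reshape(-1,2)
def ray(c,uv):
    p=cv2.undistortPoints(np.array(uv,float).reshape(-1,1,2),c["K"],dist(c)).reshape(-1,2)
    R,t=RT(c); d=np.c_[p,np.ones(len(p))]@R; return -R.T@t,d
def atz(c,uv,z):
    o,d=ray(c,uv); return o+d*((z-o[2])/d[:,2])[:,None]
def atr(c,uv):
    o,d=ray(c,uv); uv=np.round(np.array(uv)).astype(int).reshape(-1,2)
    return o+d*c["range_z"][uv[:,1],uv[:,0]][:,None]
def crop(c,x0,y0,x1,y1,f,out):
    cv2.imwrite(out,cv2.resize(c["image"][y0:y1,x0:x1],None,fx=f,fy=f,interpolation=cv2.INTER_CUBIC))
E
python3 - <<'E'
from h import *
t=load("top0.npz");s=load("scene0.npz")
print(proj(t,[[0.158,.605,.245],[0,0,0],[.4,0,0]]))
crop(t,140,195,255,250,6.9,"pics/t_jig.png")
crop(s,155,160,255,235,8,"pics/s_jig.png")
crop(t,320,200,410,240,8,"pics/t_off.png")
print(np.round(atr(t,[[363,220],[340,222],[380,218],[363,245],[159,225],[235,225],[195,225],[260,147]]),4))
# height map in jig
E
```

```text
[[-52.97014546 356.20757693]
 [255.93952325 398.25067362]
 [255.9858612  234.19733115]]
[[ 0.4343 -0.2618  0.0162]
 [ 0.4295 -0.2057  0.0171]
 [ 0.439  -0.3032  0.0159]
 [ 0.3731 -0.2635  0.001 ]
 [ 0.4223  0.2211  0.0774]
 [ 0.4226  0.0496  0.0223]
 [ 0.4223  0.1386  0.0684]
 [ 0.6117 -0.0116  0.0317]]
```

View pics/t_jig.png

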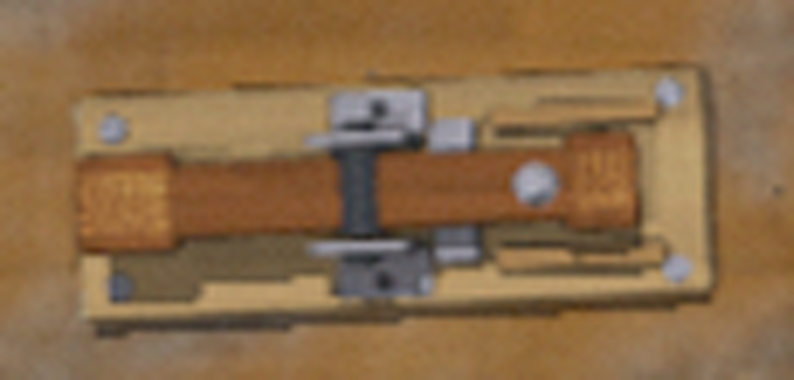

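View pics/s_jig.png

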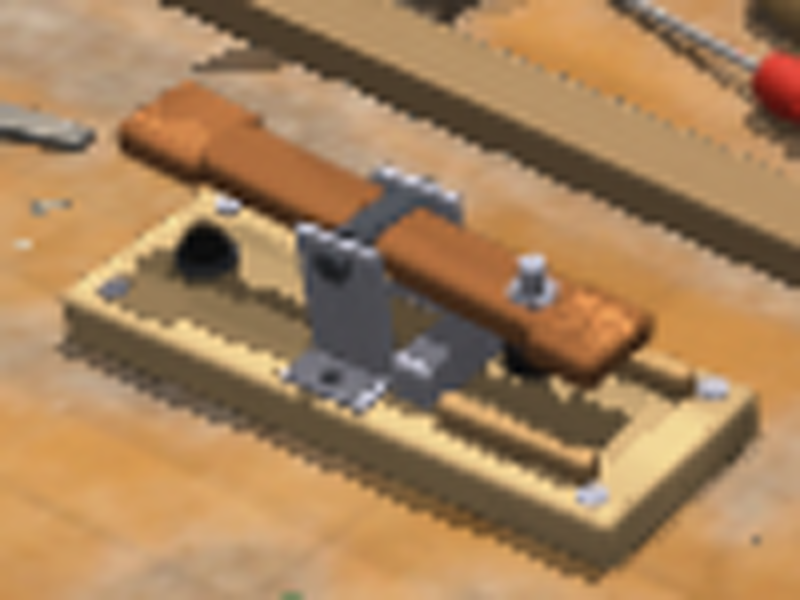

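View pics/t_off.png

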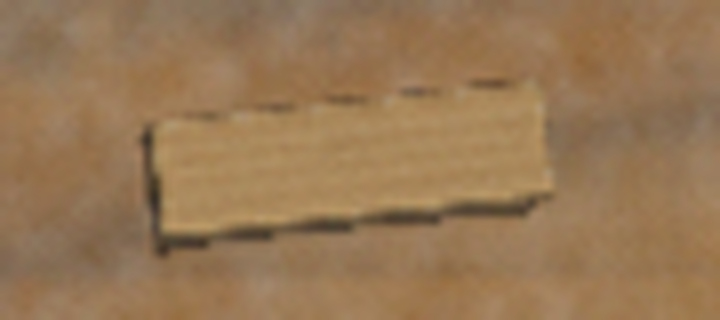

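```bash
cat > fit.py <<'E'
from h import *
from scipy.optimize import least_squares
t=load("top0.npz");s=load("scene0.npz")
def tc(p): return np.array(p)/6.9+[140,195]-0.5+0.5/6.9
def sc(p): return np.array(p)/8+[155,160]-0.5+.5/8
top=tc([[78,103],[697,68],[710,290]])
scn=sc([[64,308],[603,528],[757,405],[215,190]])
print("top cam",ray(t,[[1,1]])[0],"scene",ray(s,[[1,1]])[0])
print("top corners",np.round(atz(t,top,.02),4)); print("scene corners",np.round(atz(s,scn,.02),4))
# jig local corners: +x=tail (world +y), local y = world -x
loc={'tb':(.110,-.04),'nb':(-.115,-.04),'nf':(-.115,.04),'tf':(.110,.04)}
def W(p,L,z):
    c,sn=np.cos(p[2]),np.sin(p[2]); L=np.array(L); return np.c_[p[0]+c*L[:,0]-sn*L[:,1],p[1]+sn*L[:,0]+c*L[:,1],np.full(len(L),z)]
def res(p,which='b'):
    a=(proj(t,W(p,[loc[k] for k in('tb','nb','nf')],.02))-top).ravel()
    b=(proj(s,W(p,[loc[k] for k in('tf','nf','nb','tb')],.02))-scn).ravel()
    return a if which=='t' else b if which=='s' else np.r_[a,b]
for w in 'tsb':
    r=least_squares(res,[.42,.14,np.pi/2],args=(w,)); print(w,np.round(r.x,4),np.degrees(r.x[2])-90,np.round(res(r.x,w),1))
# offcut
def oc(p): return np.array(p)/8+[320,200]-.5+.5/8
o=oc([[152,122],[540,82],[550,192],[162,234]])
P=atz(t,o,.015);print(np.round(P,4),P.mean(0),np.linalg.norm(P-np.roll(P,1,0),axis=1))
d=P[0]+P[3]-P[1]-P[2];print("offcut long axis yaw-90",np.degrees(np.arctan2(d[1],d[0]))-90)
E
python3 fit.py
python3 - <<'E'
from h import *
s=load("scene0.npz")
crop(s,310,245,390,295,9,"pics/s_off.png")
E
```

```text
top cam [ 0.41212404 -0.07817831  1.22407555] scene [-0.20006074 -0.53864463  0.7072508 ]
top corners [[0.4608 0.2566 0.02  ]
 [0.4727 0.0364 0.02  ]
 [0.3944 0.0316 0.02  ]]
scene corners [[0.381  0.2481 0.02  ]
 [0.395  0.0322 0.02  ]
 [0.4681 0.031  0.02  ]
 [0.457  0.2558 0.02  ]]
t [0.4271 0.1474 1.6255] 3.131898035128714 [-1.2 -0.1  0.7 -0.3  0.5  0.4]
s [0.4257 0.1449 1.6206] 2.855385785110542 [-1.5 -0.5  0.4  1.4  0.5 -0.8  0.6 -0.7]
b [0.4268 0.1465 1.6241] 3.056492753046996 [-0.8 -0.1  1.  -0.1  0.8  0.6 -1.6 -0.8  0.3  0.8  0.3 -1.4  0.3 -1. ]
[[ 0.4471 -0.2025  0.015 ]
 [ 0.459  -0.3209  0.015 ]
 [ 0.4255 -0.3235  0.015 ]
 [ 0.4129 -0.2053  0.015 ]] [ 0.43611749 -0.26304068  0.015     ] [0.03423175 0.11894415 0.03362884 0.11884656]
offcut long axis yaw-90 5.906944855061624
```

View pics/s_off.png

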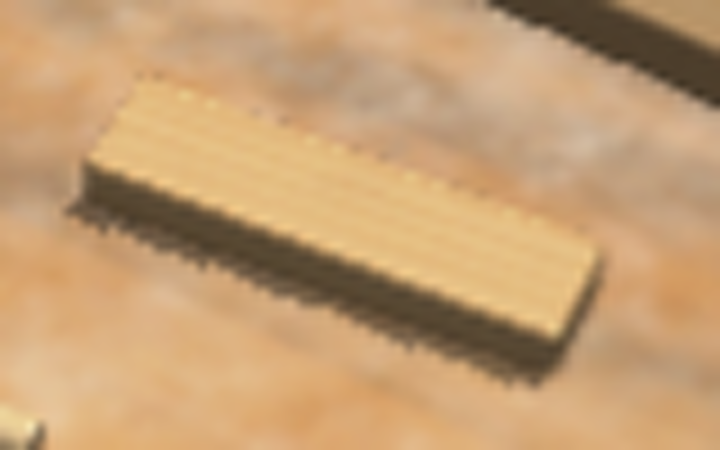

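```bash
cat > ov.py <<'E'
from h import *
def W(p,L):
    c,sn=np.cos(p[2]),np.sin(p[2]); L=np.array(L,float); return np.c_[p[0]+c*L[:,0]-sn*L[:,1],p[1]+sn*L[:,0]+c*L[:,1],L[:,2]]
def overlay(c,p,x0,y0,x1,y1,f,out):
    im=cv2.resize(c["image"][y0:y1,x0:x1],None,fx=f,fy=f,interpolation=cv2.INTER_CUBIC)
    def poly(L,col):
        q=((proj(c,W(p,L))-[x0,y0]+.5)*f).astype(np.int32); cv2.polylines(im,[q],True,col,1)
    for z,col in((.02,(0,255,0)),):
        poly([(.11,-.04,z),(-.115,-.04,z),(-.115,.04,z),(.11,.04,z)],col)
    for sg in(1,-1):
        poly([(-.1,sg*.021,.03),(-.04,sg*.021,.03),(-.04,sg*.021,.0301)],(255,0,0))
    poly([(-.035,-.025,.036),(-.035,.025,.036),(-.035,.0251,.036)],(0,0,255))
    poly([(0,-.0205,.062),(0,.0205,.062),(0,.02,.062)],(255,255,0))
    cv2.imwrite(out,im)
E
python3 - <<'E'
from ov import *
t=load("top0.npz");s=load("scene0.npz")
overlay(t,[.4268,.1465,1.6241],140,195,255,250,6.9,"pics/ov_t.png")
overlay(s,[.4268,.1465,1.6241],155,160,255,235,8,"pics/ov_s.png")
E
```

```text
(no output)
```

View pics/ov_t.png

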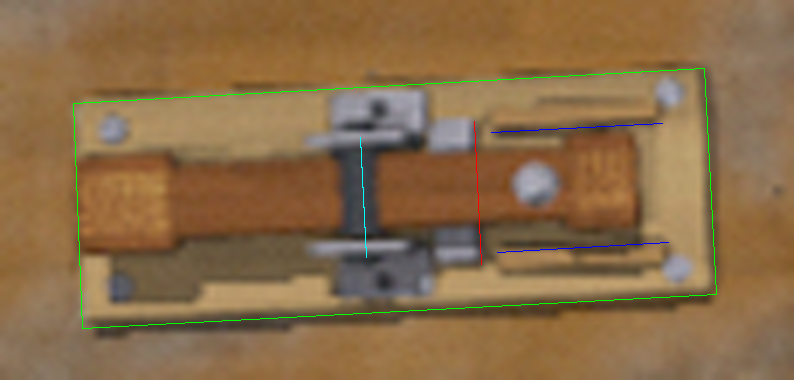

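View pics/ov_s.png

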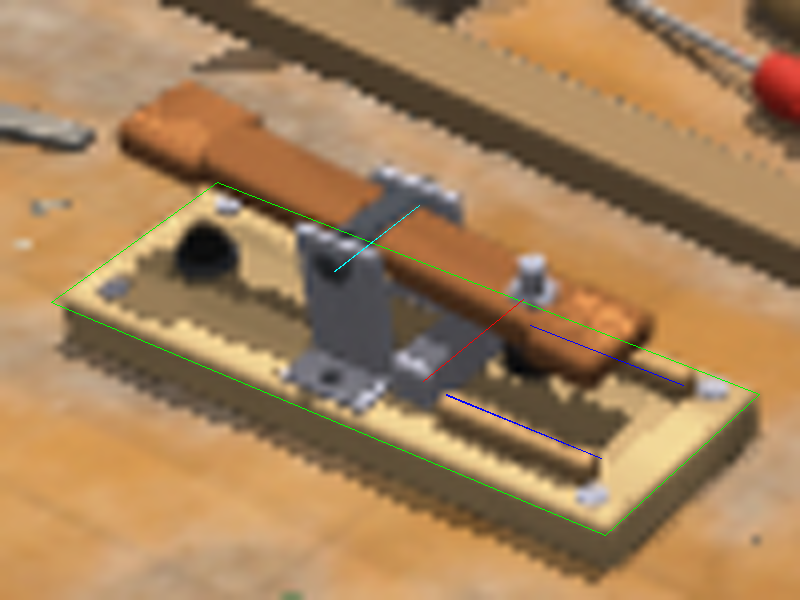

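```bash
cat > go.py <<'E'
# usage: go.py x y z yaw  -> numbers from tracked commanded pose (cmd.json); go.py set updates
import sys,json,os,numpy as np
from scipy.spatial.transform import Rotation as R
from plant import manip
s=manip.read_state()
print("t",round(s["t"],2),"pos",np.round(s["eef_pos"],4),"rpy",np.round(s["tcp_rot"],4),"F",np.round(s["contact_force"],2),"gap",round(float(s["finger_gap"]),3),"nose",manip.nose_length)
a=[float(v) for v in sys.argv[1:]]
if a:
    p=np.array(s["eef_pos"]);r=R.from_euler('xyz',s["tcp_rot"])
    tr=R.from_euler('xyz',[-np.pi/2,a[4] if len(a)>4 else 0,a[3]])
    d=r.inv().apply(np.array(a[:3])-p)/.5; w=(r.inv()*tr).as_rotvec()/np.pi
    print("shift",np.round(d,4),"turn",np.round(w,4),"mm",np.round((np.array(a[:3])-p)*1e3,1))
E
python3 go.py .4223 .2304 .18 -1.5175
```

```text
t 0.1 pos [0.1579 0.604  0.2442] rpy [-1.5729e+00  2.0000e-04 -2.5580e-01] F [-0.05  0.08 -0.06] gap 1.0 nose 0.014
shift [ 0.7006  0.1294 -0.5888] turn [6.000e-04 4.016e-01 4.000e-04] mm [ 264.4 -373.6  -64.2]
```

arm_command(
  rows=[
    [0.07,0.01,-0.06,0,0.04,0,1],
    [0.14,0.02,-0.12,0,0.08,0,1],
    [0.21,0.03,-0.18,0,0.12,0,1],
    [0.28,0.05,-0.235,0,0.16,0,1],
    [0.35,0.06,-0.294,0,0.2,0,1],
  ],
  newtons=40,
)

```text
t: 0.72
eef_pos: [0.2906, 0.4165, 0.2143]
tcp_rot: [-1.572, -0.0, -0.888]
contact_force: [-0.1, -0.2, 0.3]
finger_gap: 0.003
```

```bash
python3 go.py .4223 .2304 .18 -1.5175
```

```text
t 0.72 pos [0.2906 0.4165 0.2143] rpy [-1.5721e+00 -4.0000e-04 -8.8790e-01] F [-0.11 -0.23  0.33] gap 0.003 nose 0.014
shift [ 0.4549  0.0689 -0.0303] turn [4.000e-04 2.004e-01 2.000e-04] mm [ 131.7 -186.1  -34.3]
```

arm_command(
  rows=[
    [0.09,0.014,-0.006,0,0.04,0,1],
    [0.18,0.028,-0.012,0,0.08,0,1],
    [0.27,0.042,-0.018,0,0.12,0,1],
    [0.36,0.056,-0.024,0,0.16,0,1],
    [0.455,0.069,-0.03,0,0.2,0,1],
  ],
)

```text
t: 1.35
eef_pos: [0.4232, 0.2314, 0.1803]
tcp_rot: [-1.571, -0.0, -1.516]
contact_force: [0.6, 0.4, 0.3]
finger_gap: 0.002
```

```bash
python3 go.py .4223 .2304 .11 -1.5175
python3 - <<'E'
from plant import manip
import numpy as np,cv2
from ov import *
for n in ("scene","top"):
    c=manip.camera(n); np.savez(f"{n}1.npz",**c)
    if n=="scene": overlay(c,[.4268,.1465,1.6241],130,100,260,230,6,"pics/ov_s1.png")
    else: overlay(c,[.4268,.1465,1.6241],120,170,260,260,5.7,"pics/ov_t1.png")
E
```

```text
t 1.35 pos [0.4232 0.2314 0.1803] rpy [-1.5713e+00 -1.0000e-04 -1.5164e+00] F [0.63 0.4  0.31] gap 0.002 nose 0.014
shift [ 0.0018  0.1405 -0.0019] turn [0.0001 0.0004 0.    ] mm [ -0.9  -1.  -70.3]
```

View pics/ov_s1.png

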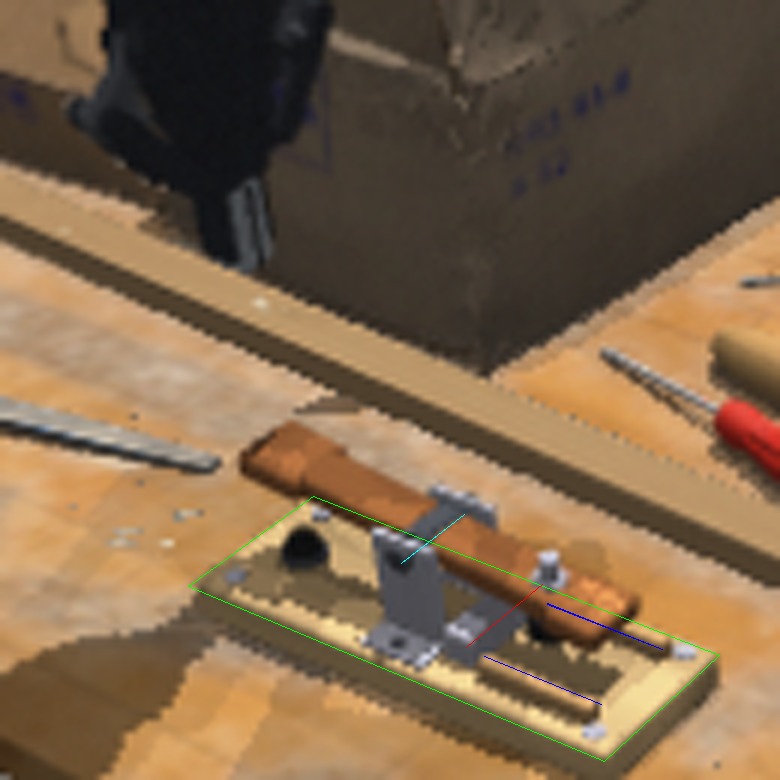

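View pics/ov_t1.png

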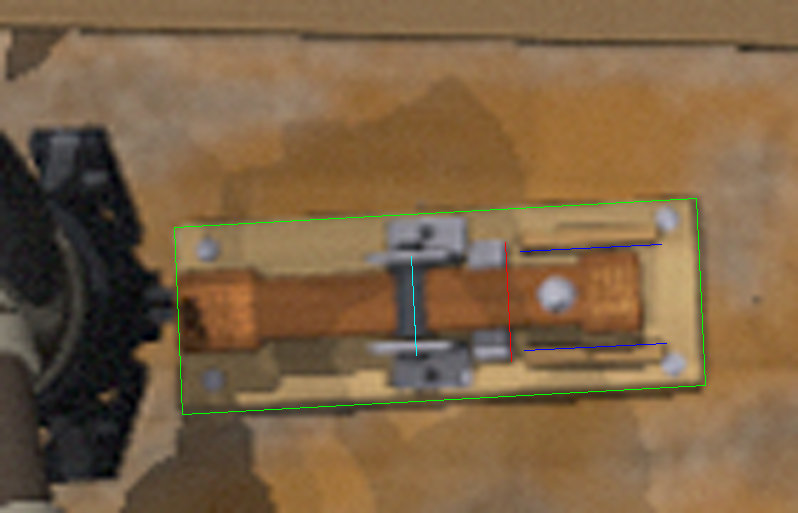

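```bash
python3 - <<'E'
from h import *
for n,a,b in(("scene",(130,100),6),("top",(120,170),5.7)):
    c=load(n+"1.npz"); print(n,(proj(c,[[.4232,.2314,.1663],[.4223,.2304,.078]])-a)*b)
t=load("top1.npz");o,_=ray(t,[[0,0]])
# rocker heights: world points in tail and nose area
P=[]
for v in range(205,240):
    for u in range(150,240): P.append((u,v))
Q=atr(t,P); 
import numpy as np
L=np.c_[(Q[:,0]-.4273)*-.0533+(Q[:,1]-.1468)*.9986,(Q[:,0]-.4273)*-.9986-(Q[:,1]-.1468)*.0533,Q[:,2]]
for x in(.095,.09,.084,.07,.05,.03,-.045,-.075,-.084,-.09):
    m=(abs(L[:,0]-x)<.004)&(abs(L[:,1])<.02)&(L[:,2]>.045); print(x,m.sum(),np.round([np.median(L[m,2]),L[m,1].min(),L[m,1].max()],4) if m.sum() else '')
m=(L[:,2]>.045);print("x extent",L[m,0].min(),L[m,0].max())
E
```

```text
scene [[238.86377131 261.49070919]
 [273.01461761 445.39862436]]
top [[134.26385956 309.14757915]
 [199.37206755 313.55520976]]
0.095 14 [ 0.0769 -0.0186  0.0117]
0.09 47 [ 0.0777 -0.0186  0.0143]
0.084 52 [ 0.0769 -0.0183  0.0147]
0.07 60 [ 0.0771 -0.0176  0.0153]
0.05 37 [ 0.0733 -0.0141  0.0115]
0.03 42 [ 0.0704 -0.0133  0.0105]
-0.045 36 [ 0.0626 -0.0139  0.0099]
-0.075 49 [ 0.0583 -0.0171  0.0139]
-0.084 48 [ 0.058  -0.0168  0.0143]
-0.09 44 [ 0.0575 -0.0164  0.0145]
x extent -0.22385446564554004 0.09460479761999963
```

arm_command(
  rows=[
    [-0.003,0.04,0,0,0,0,1],
    [-0.003,0.08,0,0,0,0,1],
    [-0.003,0.12,0,0,0,0,1],
    [-0.003,0.15,0,0,0,0,1],
    [-0.003,0.165,0,0,0,0,1],
  ],
)

```text
t: 2.08
eef_pos: [0.422, 0.2343, 0.0973]
tcp_rot: [-1.572, -0.0, -1.512]
contact_force: [0.5, 0.0, -0.2]
finger_gap: 0.002
```

arm_command(
  rows=[
    [0,0.005,0,0,0,0,1],
    [0,0.01,0,0,0,0,1],
    [0,0.014,0,0,0,0,1],
    [0,0.018,0,0,0,0,1],
    [0,0.022,0,0,0,0,1],
  ],
)

```text
t: 2.7
eef_pos: [0.4235, 0.2352, 0.0887]
tcp_rot: [-1.57, 0.002, -1.513]
contact_force: [-3.8, 1.2, 6.5]
finger_gap: -0.004
```

arm_command(
  rows=[
    [0,0.006,0,0,0,0,1],
    [0,0.012,0,0,0,0,1],
    [0,0.018,0,0,0,0,1],
    [0,0.024,0,0,0,0,1],
    [0,0.03,0,0,0,0,1],
  ],
)

```text
t: 3.32
eef_pos: [0.4235, 0.236, 0.0739]
tcp_rot: [-1.569, 0.003, -1.514]
contact_force: [-3.6, 3.9, 6.9]
finger_gap: -0.001
```

arm_command(
  rows=[
    [0.002,0.004,0,0,0,0,1],
    [0.004,0.008,0,0,0,0,1],
    [0.006,0.012,0,0,0,0,1],
    [0.006,0.016,0,0,0,0,1],
    [0.006,0.018,0,0,0,0,1],
  ],
)

```text
t: 3.95
eef_pos: [0.4244, 0.2336, 0.0651]
tcp_rot: [-1.568, 0.004, -1.514]
contact_force: [-1.7, 5.6, 6.6]
finger_gap: 0.001
```

arm_command(
  rows=[
    [0,0.003,0,0,0,0,1],
    [0,0.005,0,0,0,0,1],
    [0,0.007,0,0,0,0,1],
    [0,0.009,0,0,0,0,1],
    [0,0.01,0,0,0,0,1],
  ],
)

```text
t: 4.58
eef_pos: [0.4244, 0.2329, 0.0603]
tcp_rot: [-1.568, 0.003, -1.513]
contact_force: [-3.5, 3.4, 10.1]
finger_gap: 0.001
```

arm_command(
  rows=[
    [0,0.002,0,0,0,0,1],
    [0,0.004,0,0,0,0,1],
    [0,0.006,0,0,0,0,1],
    [0,0.008,0,0,0,0,1],
    [0,0.008,0,0,0,0,1],
  ],
)

```text
t: 5.2
eef_pos: [0.4245, 0.2324, 0.0571]
tcp_rot: [-1.568, 0.002, -1.513]
contact_force: [-3.3, 0.4, 16.5]
finger_gap: 0.003
```

Buffer is well compressed (16.5 N). Lift off and look.

arm_command(
  rows=[
    [0,-0.01,0,0,0,0,1],
    [0,-0.04,0,0,0,0,1],
    [0,-0.1,0,0,0,0,0.5],
    [0,-0.18,0,0,0,0,0],
    [0,-0.26,0,0,0,0,0],
  ],
)

```text
t: 5.82
eef_pos: [0.4228, 0.231, 0.1859]
tcp_rot: [-1.571, -0.0, -1.513]
contact_force: [0.2, 0.3, -0.3]
finger_gap: 0.5
```

```bash
python3 go.py .4223 .2304 .11 -1.5175
python3 - <<'E'
from plant import manip
from ov import *
for n in ("scene","top"):
    c=manip.camera(n); np.savez(f"{n}2.npz",**c)
    if n=="scene": overlay(c,[.4283,.1468,1.6241],130,100,260,230,6,"pics/ov_s2.png")
t=load("top2.npz")
P=[(u,v) for v in range(205,240) for u in range(150,240)]
Q=atr(t,P)
L=np.c_[(Q[:,0]-.4283)*-.0533+(Q[:,1]-.1468)*.9986,(Q[:,0]-.4283)*-.9986-(Q[:,1]-.1468)*.0533,Q[:,2]]
for x in(-.045,-.075,-.084,-.09):
    m=(abs(L[:,0]-x)<.004)&(abs(L[:,1])<.02)&(L[:,2]>.045); print(x,m.sum(),np.round([np.median(L[m,2]),L[m,1].min(),L[m,1].max()],4))
E
```

```text
t 5.83 pos [0.4228 0.231  0.1859] rpy [-1.5707e+00 -1.0000e-04 -1.5125e+00] F [ 0.22  0.29 -0.26] gap 0.5 nose 0.014
shift [ 0.0012  0.1518 -0.0011] turn [-0.      0.0016  0.    ] mm [ -0.5  -0.6 -75.9]
-0.045 34 [ 0.0832 -0.0124  0.011 ]
-0.075 43 [ 0.0933 -0.015   0.0151]
-0.084 51 [ 0.0941 -0.017   0.0155]
-0.09 30 [ 0.0933 -0.0165  0.0156]
```

View pics/ov_s2.png

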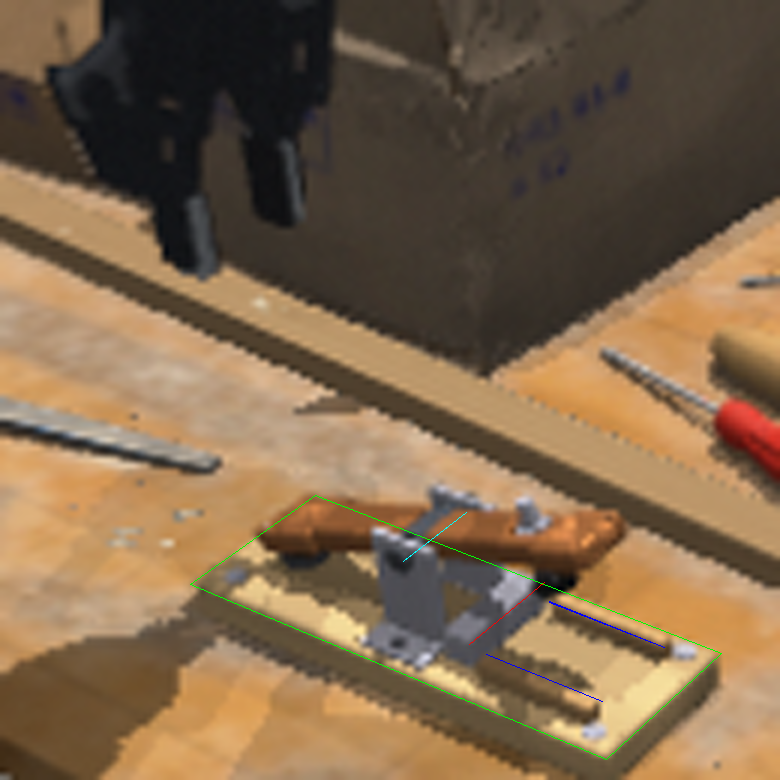

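```bash
python3 go.py .4407 -.3078 .13 -1.4676
```

```text
t 5.92 pos [0.4267 0.2328 0.1899] rpy [-1.5603  0.0038 -1.5124] F [0.7  0.72 0.51] gap 0.502 nose 0.014
shift [ 1.0814  0.1153 -0.0363] turn [-0.0034 -0.0143 -0.0011] mm [  14.  -540.6  -59.9]
```

arm_command(
  rows=[
    [0.06,0.01,0,0,0,0,-1],
    [0.17,0.02,-0.006,0,-0.002,0,-1],
    [0.29,0.03,-0.01,0,-0.004,0,-1],
    [0.41,0.045,-0.014,0,-0.006,0,-1],
    [0.53,0.06,-0.018,0,-0.007,0,-1],
  ],
)

```text
t: 6.55
eef_pos: [0.4288, -0.0356, 0.1538]
tcp_rot: [-1.571, -0.0, -1.49]
contact_force: [0.7, 0.2, 0.4]
finger_gap: 1.003
```

arm_command(
  rows=[
    [0.11,0.01,-0.004,0,-0.002,0,-1],
    [0.23,0.02,-0.008,0,-0.004,0,-1],
    [0.35,0.04,-0.012,0,-0.006,0,-1],
    [0.46,0.05,-0.016,0,-0.007,0,-1],
    [0.54,0.06,-0.018,0,-0.007,0,-1],
  ],
)

```text
t: 7.18
eef_pos: [0.4414, -0.306, 0.1235]
tcp_rot: [-1.571, 0.0, -1.47]
contact_force: [0.4, 0.9, 0.1]
finger_gap: 1.002
```

```bash
python3 go.py .4407 -.3078 .017 -1.4676
```

```text
t 7.17 pos [ 0.4414 -0.306   0.1235] rpy [-1.5714e+00  3.0000e-04 -1.4703e+00] F [0.44 0.89 0.13] gap 1.002 nose 0.014
shift [ 0.0036  0.213  -0.0017] turn [ 0.0002 -0.0009 -0.0001] mm [  -0.7   -1.8 -106.5]
```

arm_command(
  rows=[
    [0.002,0.05,0,0,0,0,-1],
    [0.002,0.11,0,0,0,0,-1],
    [0.002,0.16,0,0,0,0,-1],
    [0.002,0.19,0,0,0,0,-1],
    [0.002,0.2,0,0,0,0,-1],
  ],
)

```text
t: 7.8
eef_pos: [0.4415, -0.3041, 0.0232]
tcp_rot: [-1.572, 0.002, -1.468]
contact_force: [0.2, 0.6, 0.8]
finger_gap: 0.999
```

```bash
python3 - <<'E'
from plant import manip
from h import *
for n in ("scene","top"):
    c=manip.camera(n); np.savez(f"{n}3.npz",**c)
    if n=="scene": crop(c,290,205,410,305,6,"pics/s3.png")
    else: crop(c,310,180,430,260,6,"pics/t3.png")
E
python3 go.py .4407 -.3078 .017 -1.4676
```

```text
t 7.9 pos [ 0.4422 -0.3046  0.0241] rpy [-1.5711e+00  3.0000e-04 -1.4683e+00] F [ 0.21  1.02 -0.6 ] gap 0.996 nose 0.014
shift [ 0.006   0.0142 -0.0036] turn [ 0.0001 -0.0002 -0.0001] mm [-1.5 -3.2 -7.1]
```

View pics/s3.png

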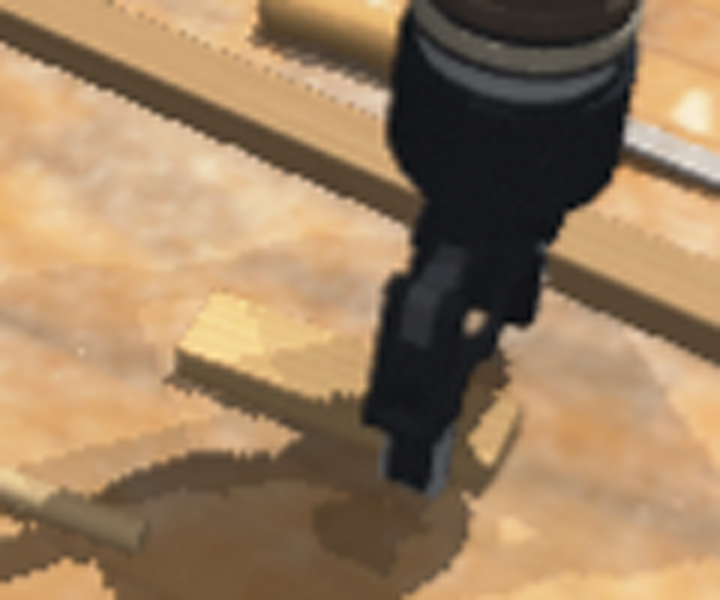

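View pics/t3.png

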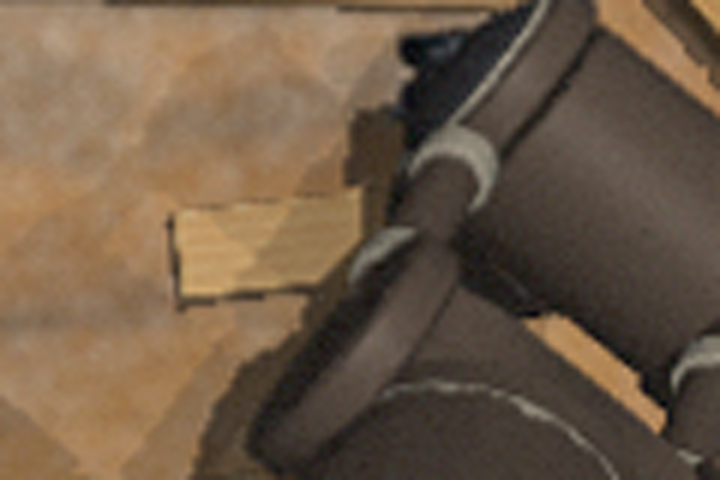

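arm_command(
  rows=[
    [0.003,0.007,-0.001,0,0,0,-1],
    [0.006,0.013,-0.001,0,0,0,-0.3],
    [0.006,0.013,-0.001,0,0,0,0.3],
    [0.006,0.013,-0.001,0,0,0,0.6],
    [0.006,0.013,-0.001,0,0,0,0.6],
  ],
  newtons=40,
)

```text
t: 8.52
eef_pos: [0.4425, -0.3081, 0.0183]
tcp_rot: [-1.57, -0.001, -1.468]
contact_force: [-0.5, -1.1, 2.7]
finger_gap: 0.399
```

arm_command(
  rows=[
    [0,0,0,0,0,0,0.6],
    [0,-0.01,0,0,0,0,0.6],
    [0,-0.03,0,0,0,0,0.6],
    [0,-0.06,0,0,0,0,0.6],
    [0,-0.08,0,0,0,0,0.6],
  ],
)

```text
t: 9.15
eef_pos: [0.4427, -0.3082, 0.0593]
tcp_rot: [-1.57, -0.001, -1.468]
contact_force: [0.2, -0.6, -0.6]
finger_gap: 0.397
```

```bash
python3 - <<'E'
from plant import manip
from h import *
for n in ("scene","top"):
    c=manip.camera(n); np.savez(f"{n}4.npz",**c)
    if n=="scene": crop(c,290,185,410,285,6,"pics/s4.png")
    else: crop(c,310,180,430,260,6,"pics/t4.png")
E
python3 go.py .4407 -.3078 .06 -1.5175
```

```text
t 9.25 pos [ 0.4433 -0.3087  0.0598] rpy [-1.5681 -0.0027 -1.4685] F [ 0.56 -0.15  0.36] gap 0.397 nose 0.014
shift [-0.0024 -0.0005 -0.0049] turn [-0.0009  0.0156  0.0008] mm [-2.6  0.9  0.2]
```

View pics/s4.png

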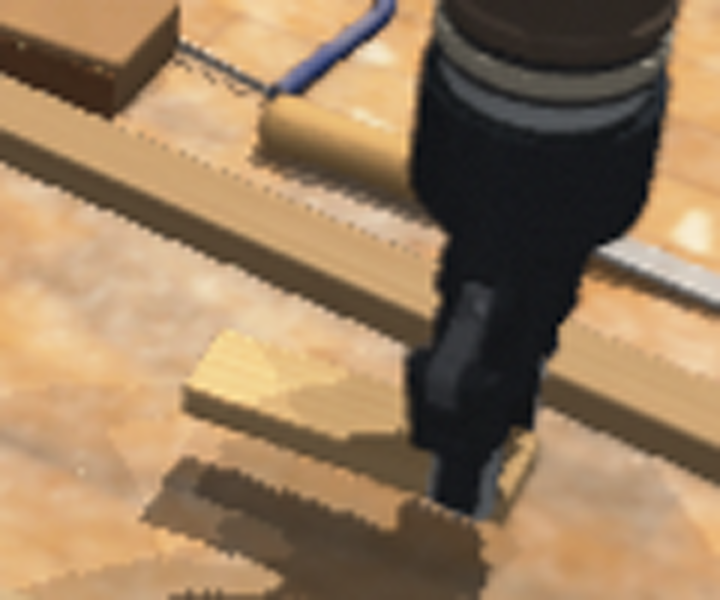

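View pics/t4.png

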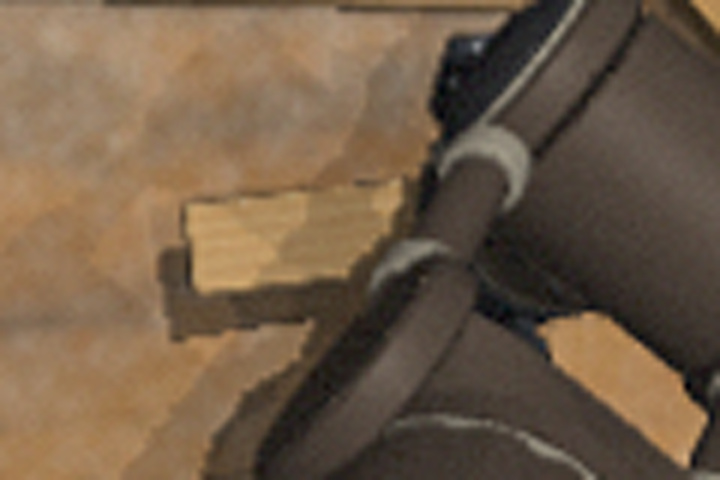

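```bash
python3 - <<'E'
from h import *
t=load("top4.npz")
o=np.array([[183,203],[400,178],[193,292],[340,280]])/6.+[310,180]-.5
P=atz(t,o,.0565);print(np.round(P,4))
for a,b in((0,1),(2,3)):
    d=P[a]-P[b];print("angle-90",np.degrees(np.arctan2(d[1],d[0]))-90)
print("tool angle", np.degrees(-1.4685+np.pi)-90)
m=(P[0]+P[2])/2; tcp=np.array([.4433,-.3087]); yaw=-1.4685
xt=np.array([np.cos(yaw),np.sin(yaw)]);zt=np.array([-np.sin(yaw),np.cos(yaw)])
print("inner end mid",m,"along",(m[:2]-tcp)@-xt,"lat",(m[:2]-tcp)@zt)
print(np.round(atr(t,[[345,222],[352,221],[360,220],[366,217],[372,216]]),4))
E
```

```text
[[ 0.4493 -0.2017  0.0565]
 [ 0.459  -0.2869  0.0565]
 [ 0.4144 -0.2053  0.0565]
 [ 0.419  -0.2629  0.0565]]
angle-90 6.447959617839743
angle-90 4.548436273544937
tool angle 5.861147785038611
inner end mid [ 0.43187983 -0.20348281  0.0565    ] along 0.10583334560367416 lat -0.0006159000455642887
[[ 0.4289 -0.2131  0.0582]
 [ 0.4312 -0.2298  0.0563]
 [ 0.4335 -0.2485  0.057 ]
 [ 0.4405 -0.2626  0.0574]
 [ 0.4427 -0.2759  0.0627]]
```

```bash
python3 go.py .4409 -.088 .06 -1.5175
```

```text
t 9.25 pos [ 0.4433 -0.3087  0.0598] rpy [-1.5681 -0.0027 -1.4685] F [ 0.56 -0.15  0.36] gap 0.397 nose 0.014
shift [-0.4396 -0.0016  0.0404] turn [-0.0009  0.0156  0.0008] mm [-2.400e+00  2.207e+02  2.000e-01]
```

arm_command(
  rows=[
    [-0.06,0,0.006,0,0.003,0,0.6],
    [-0.17,0,0.016,0,0.007,0,0.6],
    [-0.28,0,0.026,0,0.011,0,0.6],
    [-0.39,0,0.036,0,0.0155,0,0.6],
    [-0.44,0,0.04,0,0.0155,0,0.6],
  ],
)

```text
t: 9.88
eef_pos: [0.4383, -0.0842, 0.0575]
tcp_rot: [-1.572, 0.001, -1.515]
contact_force: [0.8, -0.2, -0.2]
finger_gap: 0.394
```

arm_command(
  rows=[
    [0,0.01,0,0,0,0,0.6],
    [0,0.02,0,0,0,0,0.6],
    [0,0.03,0,0,0,0,0.6],
    [0,0.035,0,0,0,0,0.6],
    [0,0.035,0,0,0,0,0.6],
  ],
)

```text
t: 10.5
eef_pos: [0.4392, -0.0874, 0.0399]
tcp_rot: [-1.572, 0.0, -1.518]
contact_force: [0.5, 1.2, -0.5]
finger_gap: 0.393
```

```bash
python3 - <<'E'
from plant import manip
from ov import *
p=[.4278,.1468,1.6241]
for n in ("scene","top"):
    c=manip.camera(n); np.savez(f"{n}5.npz",**c)
    if n=="scene": overlay(c,p,180,140,310,240,6,"pics/s5.png")
    else: overlay(c,p,180,185,290,255,7,"pics/t5.png")
E
python3 go.py .4359 .0062 .041 -1.5175
```

```text
t 10.6 pos [ 0.4396 -0.0872  0.0403] rpy [-1.5707e+00 -1.0000e-04 -1.5178e+00] F [ 0.3  -0.87 -0.49] gap 0.396 nose 0.014
shift [-0.187  -0.0015  0.0026] turn [-0.     -0.0001  0.    ] mm [-3.7 93.4  0.7]
```

View pics/s5.png

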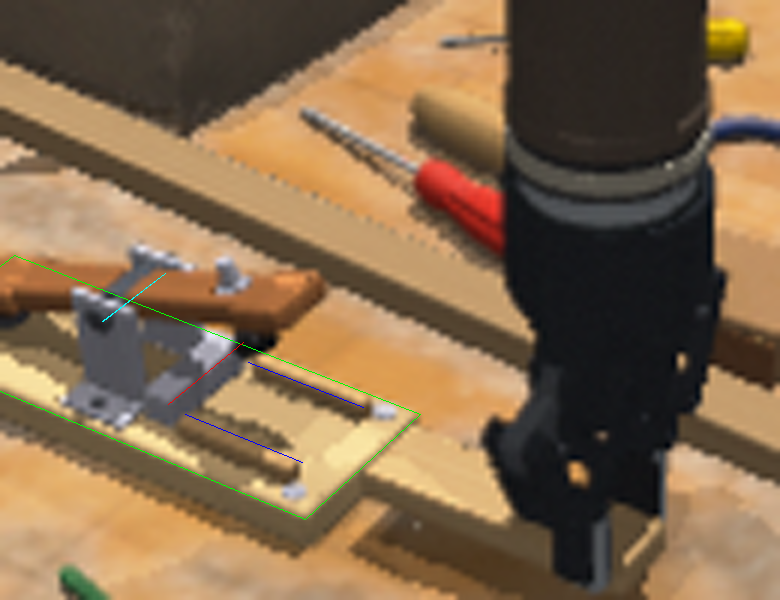

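View pics/t5.png

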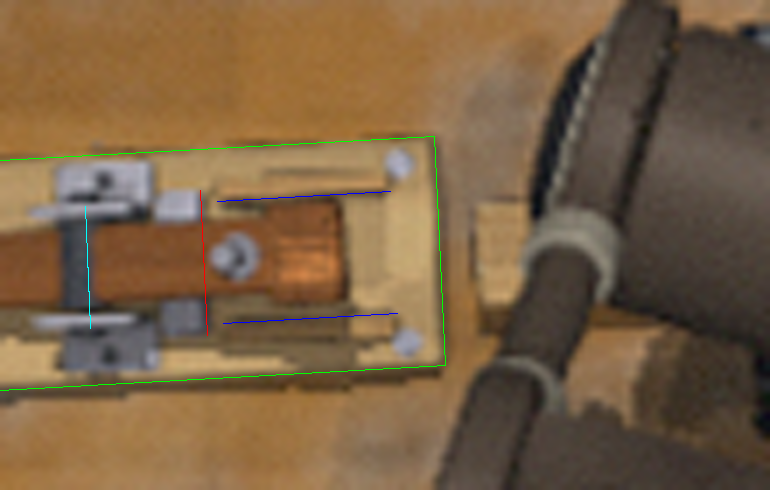

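```bash
python3 - <<'E'
from h import *
t=load("top5.npz");s=load("scene5.npz")
crop(t,222,200,262,240,16,"pics/t5b.png")
crop(s,205,185,255,230,14,"pics/s5b.png")
E
```

```text
(no output)
```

View pics/t5b.png

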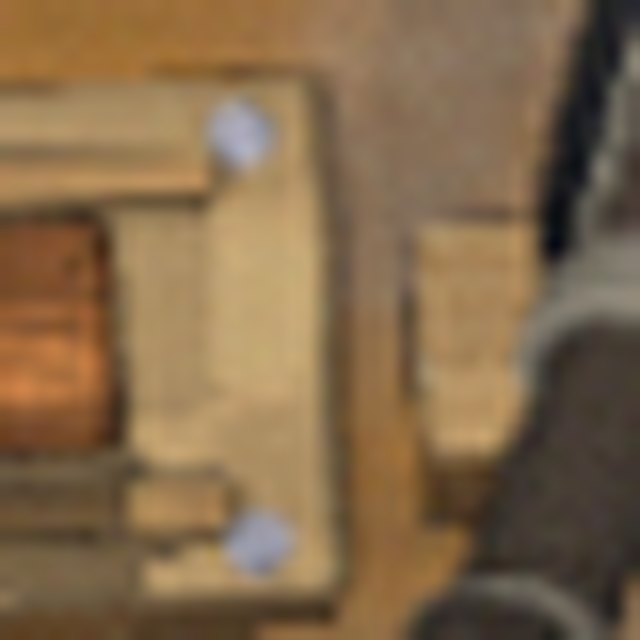

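View pics/s5b.png

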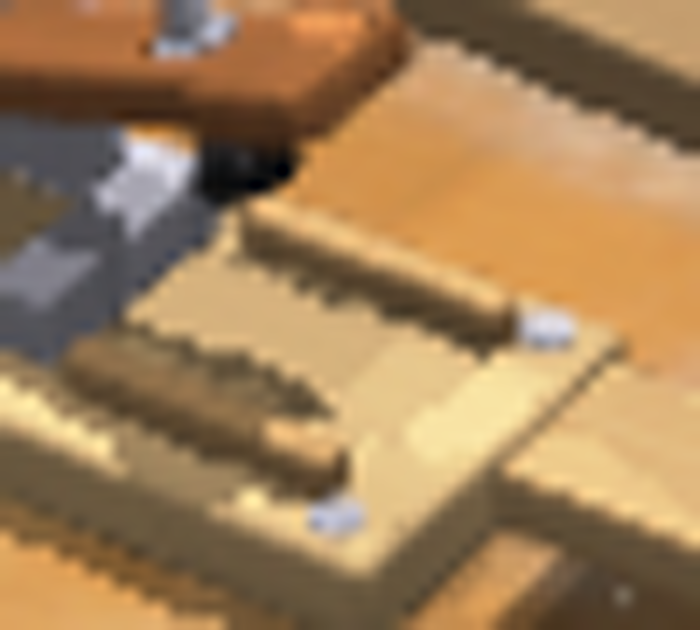

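```bash
python3 - <<'E'
from h import *
t=load("top5.npz");s=load("scene5.npz")
def loc(P,a=.4284): 
    return np.c_[(P[:,0]-a)*-.0533+(P[:,1]-.1468)*.9986,(P[:,0]-a)*-.9986-(P[:,1]-.1468)*.0533]*1e3
f=lambda q,k,o:np.array(q)/k+o-.5
print("top rails",loc(atz(t,f([[205,192],[225,475]],16.,[222,200]),.03)))
print("top screws",loc(atz(t,f([[243,135],[260,540]],16.,[222,200]),.02)))
print("top offcut",loc(atz(t,f([[418,222],[425,455]],16.,[222,200]),.037)))
print("scene rails",loc(atz(s,f([[512,312],[345,452]],14.,[205,185]),.03)))
print("scene rails inner",loc(atz(s,f([[245,222],[265,422]],14.,[205,185]),.03)))
print("scene screws",loc(atz(s,f([[545,327],[337,513]],14.,[205,185]),.02)))
print("scene offcut near/far",loc(atz(s,f([[498,467],[640,530],[628,340]],14.,[205,185]),.037)))
E
```

```text
top rails [[-97.50662603 -21.56686821]
 [-98.37793569  21.25341761]]
top screws [[-102.67935606  -30.34401811]
 [-102.15224357   31.34264197]]
top offcut [[-130.00778446  -15.00391312]
 [-129.25422621   19.94270186]]
scene rails [[-100.38759855  -24.03438299]
 [ -98.94151822   23.133565  ]]
scene rails inner [[-43.31433691 -20.46287651]
 [-82.01414396  23.7531754 ]]
scene screws [[-99.92746904 -33.7083569 ]
 [-99.78042165  27.84541068]]
scene offcut near/far [[-129.43008405   19.39978267]
 [-159.77630015   20.55080938]
 [-128.14249746  -20.99696316]]
```

arm_command(
  rows=[
    [0,0,0.004,0,0,0,0.6],
    [-0.02,0,0.004,0,0,0,0.6],
    [-0.05,0,0.004,0,0,0,0.6],
    [-0.08,0,0.004,0,0,0,0.6],
    [-0.1,0,0.004,0,0,0,0.6],
  ],
)

```text
t: 11.22
eef_pos: [0.4384, -0.0354, 0.0402]
tcp_rot: [-1.571, 0.0, -1.516]
contact_force: [0.5, 1.2, -0.6]
finger_gap: 0.396
```

```bash
python3 - <<'E'
from plant import manip
from h import *
for n in ("scene","top"):
    c=manip.camera(n); np.savez(f"{n}6.npz",**c)
    if n=="scene": crop(c,195,165,265,230,11,"pics/s6.png")
    else: crop(c,210,195,260,240,14,"pics/t6.png")
E
python3 go.py .4366 .0062 .041 -1.5175
```

```text
t 11.32 pos [ 0.4384 -0.0355  0.0402] rpy [-1.5713e+00  2.0000e-04 -1.5149e+00] F [-0.75 -0.04 -0.22] gap 0.398 nose 0.014
shift [-0.0834 -0.0016  0.001 ] turn [ 0.0002  0.0008 -0.0001] mm [-1.8 41.7  0.8]
```

View pics/s6.png

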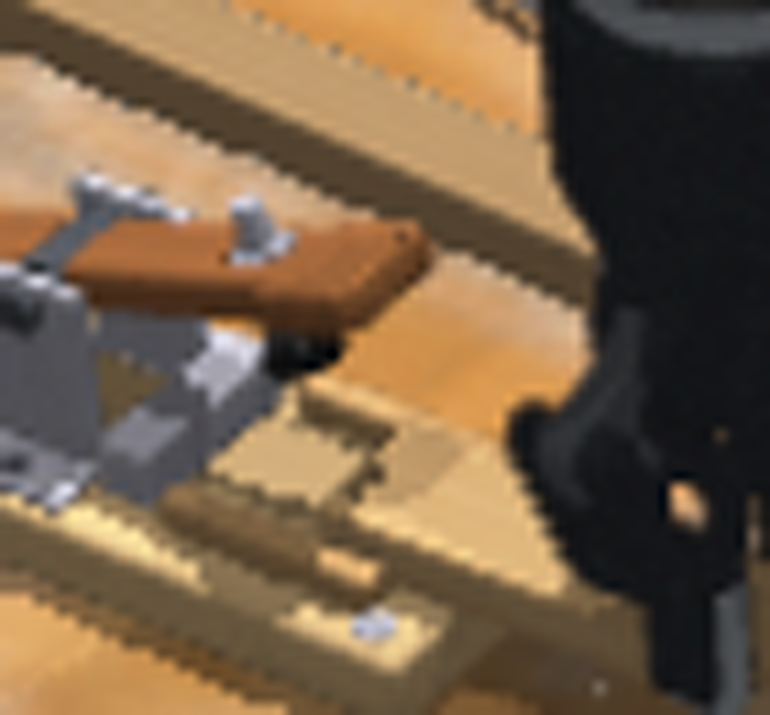

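View pics/t6.png

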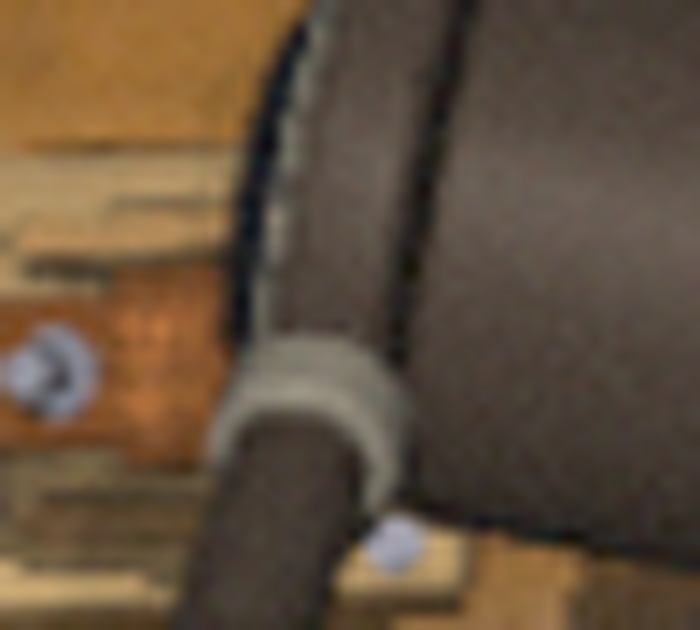

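arm_command(
  rows=[
    [-0.015,0,0,0,0.001,0,0.6],
    [-0.03,0,0.001,0,0.001,0,0.6],
    [-0.045,0,0.001,0,0.001,0,0.6],
    [-0.06,0,0.001,0,0.001,0,0.6],
    [-0.068,0,0.001,0,0.001,0,0.6],
  ],
)

```text
t: 11.95
eef_pos: [0.4374, -0.0023, 0.0402]
tcp_rot: [-1.571, -0.0, -1.52]
contact_force: [-0.0, -0.0, -0.3]
finger_gap: 0.393
```

arm_command(
  rows=[
    [-0.004,0,0,0,0,0,0.6],
    [-0.008,0,0,0,0,0,0.6],
    [-0.012,0,0,0,0,0,0.6],
    [-0.014,0,0,0,0,0,0.6],
    [-0.016,0,0,0,0,0,0.6],
  ],
)

```text
t: 12.58
eef_pos: [0.4371, 0.0052, 0.0403]
tcp_rot: [-1.571, -0.0, -1.52]
contact_force: [0.1, -0.9, -0.8]
finger_gap: 0.394
```

arm_command(
  rows=[
    [-0.002,0,0,0,0,0,0.6],
    [-0.004,0,0,0,0,0,0.6],
    [-0.006,0,0,0,0,0,0.6],
    [-0.008,0,0,0,0,0,0.6],
    [-0.008,0,0,0,0,0,0.6],
  ],
)

```text
t: 13.2
eef_pos: [0.4371, 0.0078, 0.0404]
tcp_rot: [-1.571, -0.003, -1.519]
contact_force: [-0.1, -6.8, 0.3]
finger_gap: 0.402
```

arm_command(
  rows=[
    [0.002,0.002,0,0,0,0,0.6],
    [0.002,0.004,0,0,0,0,0.6],
    [0.002,0.005,0,0,0,0,0.6],
    [0.002,0.005,0,0,0,0,0.6],
    [0.002,0.005,0,0,0,0,0.6],
  ],
)

```text
t: 13.82
eef_pos: [0.4371, 0.0078, 0.038]
tcp_rot: [-1.571, -0.001, -1.52]
contact_force: [-1.3, -5.1, 2.2]
finger_gap: 0.396
```

```bash
python3 go.py
```

```text
t 13.82 pos [0.4371 0.0078 0.038 ] rpy [-1.5706e+00 -8.0000e-04 -1.5196e+00] F [-1.26 -5.08  2.17] gap 0.396 nose 0.014
```

arm_command(
  rows=[
    [0,0,0,0,0,0,0.1],
    [0,0,0,0,0,0,-0.4],
    [0,0,0,0,0,0,-0.4],
    [0,-0.002,0,0,0,0,-0.4],
    [0.004,-0.006,0,0,0,0,-0.4],
  ],
)

```text
t: 14.45
eef_pos: [0.4369, 0.0063, 0.0408]
tcp_rot: [-1.571, 0.0, -1.52]
contact_force: [-0.4, 0.3, -0.3]
finger_gap: 0.699
```

arm_command(
  rows=[
    [0.03,-0.02,0,0,0,0,-0.4],
    [0.07,-0.08,0,0,0,0,-0.4],
    [0.1,-0.16,0,0,0,0,-0.4],
    [0.2,-0.24,0,0,0,0,1],
    [0.3,-0.3,0,0,0,0,1],
  ],
)

```text
t: 15.08
eef_pos: [0.4451, -0.1458, 0.1936]
tcp_rot: [-1.568, -0.002, -1.519]
contact_force: [1.9, 0.1, 0.1]
finger_gap: 0.283
```

```bash
python3 - <<'E'
from plant import manip
from h import *
for n in ("scene","top"):
    c=manip.camera(n); np.savez(f"{n}7.npz",**c)
    if n=="scene": crop(c,165,155,275,240,7,"pics/s7.png")
    else: crop(c,150,195,275,245,6.4,"pics/t7.png")
E
python3 go.py
```

```text
t 15.18 pos [ 0.4484 -0.1501  0.1965] rpy [-1.56   -0.0075 -1.5253] F [ 0.04 -0.21  0.18] gap 0.106 nose 0.014
```

View pics/s7.png

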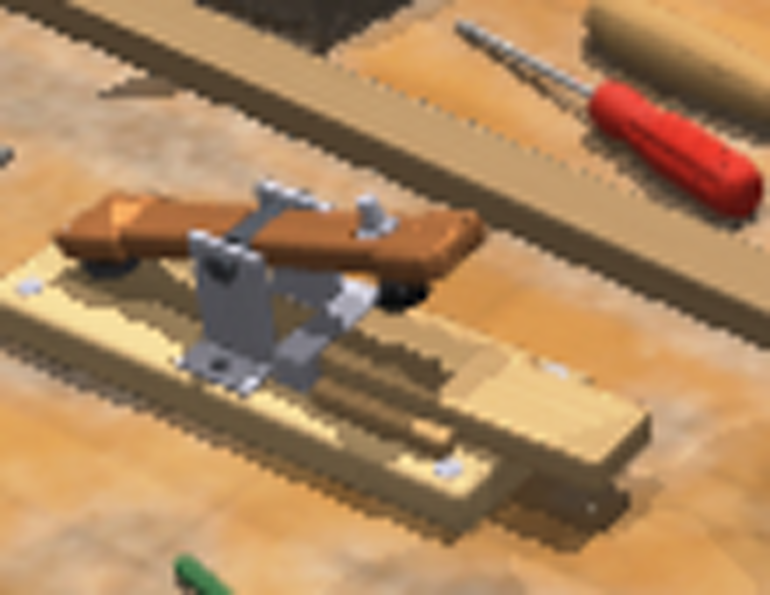

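View pics/t7.png

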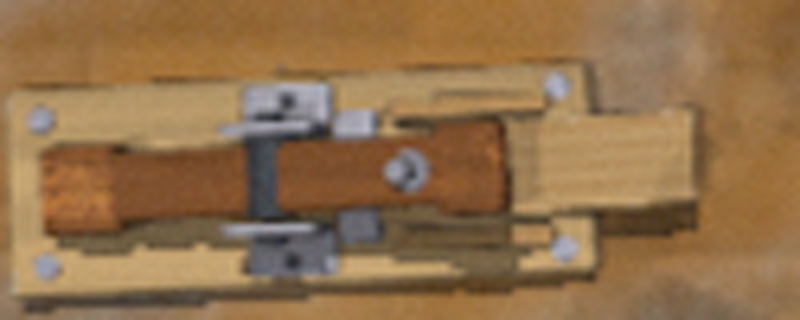

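```bash
python3 - <<'E'
from h import *
t=load("top7.npz")
q=np.array([[695,108],[697,203]])/6.4+[150,195]-.5
P=atz(t,q,.035);print(np.round(P,4))
a=(.4284,.1475)
print(np.c_[(P[:,0]-a[0])*-.0533+(P[:,1]-a[1])*.9986,(P[:,0]-a[0])*-.9986-(P[:,1]-a[1])*.0533]*1e3)
E
python3 go.py .4333 .0638 .13 -1.5175
```

```text
[[ 0.4551 -0.0073  0.035 ]
 [ 0.4195 -0.008   0.035 ]]
[[-155.97176168  -18.45238496]
 [-154.84458579   17.20826231]]
t 15.18 pos [ 0.4484 -0.1501  0.1965] rpy [-1.56   -0.0075 -1.5253] F [ 0.04 -0.21  0.18] gap 0.106 nose 0.014
shift [-0.4297  0.1296 -0.012 ] turn [-0.0034 -0.0025  0.0024] mm [-15.1 213.9 -66.5]
```

arm_command(
  rows=[
    [-0.06,0,-0.004,0,0,0,1],
    [-0.18,0.02,-0.008,0,0,0,1],
    [-0.3,0.05,-0.01,0,0,0,1],
    [-0.4,0.08,-0.01,0,0,0,1],
    [-0.42,0.1,-0.01,0,0,0,1],
  ],
)

```text
t: 15.8
eef_pos: [0.4276, 0.0679, 0.14]
tcp_rot: [-1.572, 0.0, -1.516]
contact_force: [-0.5, -0.6, 0.1]
finger_gap: 0.004
```

arm_command(
  rows=[
    [0,0,0,0,0,0,1],
    [0,0,0,0,0,0,1],
    [0,0,0,0,0,0,1],
    [0,0,0,0,0,0,1],
    [0,0,0,0,0,0,1],
  ],
)

```text
t: 16.42
eef_pos: [0.4292, 0.0654, 0.141]
tcp_rot: [-1.57, -0.0, -1.521]
contact_force: [-0.8, 0.7, -0.3]
finger_gap: 0.001
```

```bash
python3 go.py .4333 .0638 .12 -1.5175
```

```text
t 16.43 pos [0.4292 0.0654 0.141 ] rpy [-1.5704e+00 -1.0000e-04 -1.5213e+00] F [-0.82  0.67 -0.26] gap 0.001 nose 0.014
shift [0.0035 0.042  0.0079] turn [-0.0001 -0.0012  0.    ] mm [  4.1  -1.6 -21. ]
```

arm_command(
  rows=[
    [0.003,0.01,0.008,0,0,0,1],
    [0.003,0.02,0.008,0,0,0,1],
    [0.003,0.03,0.008,0,0,0,1],
    [0.003,0.04,0.008,0,0,0,1],
    [0.003,0.044,0.008,0,0,0,1],
  ],
)

```text
t: 17.05
eef_pos: [0.4326, 0.0646, 0.1182]
tcp_rot: [-1.572, 0.0, -1.52]
contact_force: [-0.1, 0.3, 1.3]
finger_gap: 0.001
```

arm_command(
  rows=[
    [0,0.005,0,0,0,0,1],
    [0,0.01,0,0,0,0,1],
    [0,0.015,0,0,0,0,1],
    [0,0.02,0,0,0,0,1],
    [0,0.022,0,0,0,0,1],
  ],
)

```text
t: 17.68
eef_pos: [0.4333, 0.064, 0.1081]
tcp_rot: [-1.571, -0.001, -1.52]
contact_force: [-0.9, -3.9, 4.4]
finger_gap: -0.003
```

Contact with the nose at TCP z ≈ 0.109. Push down in small steps.

arm_command(
  rows=[
    [0,0.004,0,0,0,0,1],
    [0,0.008,0,0,0,0,1],
    [0,0.012,0,0,0,0,1],
    [0,0.016,0,0,0,0,1],
    [0,0.02,0,0,0,0,1],
  ],
)

```text
t: 18.3
eef_pos: [0.434, 0.0633, 0.0987]
tcp_rot: [-1.569, -0.003, -1.519]
contact_force: [-1.4, -6.3, 7.1]
finger_gap: -0.0
```

arm_command(
  rows=[
    [0,0.003,0,0,0,0,1],
    [0,0.006,0,0,0,0,1],
    [0,0.009,0,0,0,0,1],
    [0,0.012,0,0,0,0,1],
    [0,0.012,0,0,0,0,1],
  ],
)

```text
t: 18.92
eef_pos: [0.4343, 0.064, 0.0926]
tcp_rot: [-1.569, -0.001, -1.52]
contact_force: [-0.2, -4.1, 4.6]
finger_gap: -0.003
```

arm_command(
  rows=[
    [0,0.002,0,0,0,0,1],
    [0,0.004,0,0,0,0,1],
    [0,0.006,0,0,0,0,1],
    [0,0.008,0,0,0,0,1],
    [0,0.008,0,0,0,0,1],
  ],
)

```text
t: 19.55
eef_pos: [0.4344, 0.0639, 0.0886]
tcp_rot: [-1.568, -0.001, -1.52]
contact_force: [-0.2, -4.4, 5.3]
finger_gap: -0.001
```

arm_command(
  rows=[
    [0,0.002,0,0,0,0,1],
    [0,0.004,0,0,0,0,1],
    [0,0.006,0,0,0,0,1],
    [0,0.008,0,0,0,0,1],
    [0,0.008,0,0,0,0,1],
  ],
)

```text
t: 20.18
eef_pos: [0.4344, 0.0638, 0.0846]
tcp_rot: [-1.568, -0.001, -1.52]
contact_force: [-0.8, -4.4, 5.8]
finger_gap: 0.002
```

arm_command(
  rows=[
    [0,0.002,0,0,0,0,1],
    [0,0.004,0,0,0,0,1],
    [0,0.006,0,0,0,0,1],
    [0,0.006,0,0,0,0,1],
    [0,0.006,0,0,0,0,1],
  ],
)

```text
t: 20.8
eef_pos: [0.4344, 0.0637, 0.0816]
tcp_rot: [-1.568, -0.002, -1.519]
contact_force: [0.7, -4.9, 5.3]
finger_gap: -0.003
```

arm_command(
  rows=[
    [0,0.002,0,0,0,0,1],
    [0,0.004,0,0,0,0,1],
    [0,0.006,0,0,0,0,1],
    [0,0.006,0,0,0,0,1],
    [0,0.006,0,0,0,0,1],
  ],
)

```text
t: 21.42
eef_pos: [0.4345, 0.0636, 0.0787]
tcp_rot: [-1.568, -0.002, -1.519]
contact_force: [-0.3, -4.7, 5.1]
finger_gap: 0.003
```

arm_command(
  rows=[
    [0,0.002,0,0,0,0,1],
    [0,0.004,0,0,0,0,1],
    [0,0.006,0,0,0,0,1],
    [0,0.006,0,0,0,0,1],
    [0,0.006,0,0,0,0,1],
  ],
)

```text
t: 22.05
eef_pos: [0.4345, 0.0636, 0.0759]
tcp_rot: [-1.568, -0.002, -1.519]
contact_force: [-1.2, -5.4, 7.9]
finger_gap: -0.002
```

arm_command(
  rows=[
    [0,0.002,0,0,0,0,1],
    [0,0.004,0,0,0,0,1],
    [0,0.006,0,0,0,0,1],
    [0,0.006,0,0,0,0,1],
    [0,0.006,0,0,0,0,1],
  ],
)

```text
t: 22.68
eef_pos: [0.4345, 0.0636, 0.0734]
tcp_rot: [-1.569, -0.002, -1.519]
contact_force: [-2.7, -5.3, 12.7]
finger_gap: -0.002
```

arm_command(
  rows=[
    [0,0.001,0,0,0,0,1],
    [0,0.002,0,0,0,0,1],
    [0,0.0024,0,0,0,0,1],
    [0,0.0024,0,0,0,0,1],
    [0,0.0024,0,0,0,0,1],
  ],
)

```text
t: 23.3
eef_pos: [0.4346, 0.0636, 0.0725]
tcp_rot: [-1.569, -0.002, -1.519]
contact_force: [-3.8, -5.6, 15.2]
finger_gap: 0.004
```

```bash
python3 go.py
```

```text
t 23.3 pos [0.4346 0.0636 0.0725] rpy [-1.5689 -0.002  -1.5191] F [-3.8  -5.65 15.23] gap 0.004 nose 0.014
```

15 N on the nose; ease off and look.

arm_command(
  rows=[
    [0,-0.004,0,0,0,0,1],
    [0,-0.012,0,0,0,0,1],
    [0,-0.05,0,0,0,0,1],
    [0,-0.13,0,0,0,0,1],
    [0,-0.2,0,0,0,0,1],
  ],
)

```text
t: 23.92
eef_pos: [0.4325, 0.0649, 0.1712]
tcp_rot: [-1.572, 0.001, -1.52]
contact_force: [1.4, -0.1, 0.0]
finger_gap: 0.003
```

arm_command(
  rows=[
    [0.05,-0.04,0,0,0,0,1],
    [0.15,-0.08,0,0,0,0,1],
    [0.27,-0.1,0,0,0,0,1],
    [0.38,-0.1,0,0,0,0,1],
    [0.45,-0.1,0,0,0,0,1],
  ],
)

```text
t: 24.55
eef_pos: [0.4444, -0.1621, 0.2206]
tcp_rot: [-1.57, 0.0, -1.522]
contact_force: [0.3, -0.0, -0.2]
finger_gap: 0.0
```

```bash
python3 - <<'E'
from plant import manip
from h import *
for n in ("scene","top"):
    c=manip.camera(n); np.savez(f"{n}8.npz",**c)
    if n=="scene": crop(c,165,155,275,240,7,"pics/s8.png")
    else: crop(c,150,195,275,245,6.4,"pics/t8.png"); t=c
t=load("top8.npz")
P=[(u,v) for v in range(205,240) for u in range(150,275)]
Q=atr(t,P)
L=np.c_[(Q[:,0]-.4284)*-.0533+(Q[:,1]-.1475)*.9986,(Q[:,0]-.4284)*-.9986-(Q[:,1]-.1475)*.0533,Q[:,2]]
for x in(.09,.075,.045,-.045,-.075,-.084,-.09,-.11,-.14,-.15):
    m=(abs(L[:,0]-x)<.004)&(abs(L[:,1])<.015); print(x,m.sum(),np.round([np.median(L[m,2])],4))
E
python3 go.py
```

```text
0.09 36 [0.0776]
0.075 46 [0.0767]
0.045 42 [0.0728]
-0.045 40 [0.0625]
-0.075 45 [0.0593]
-0.084 42 [0.0593]
-0.09 50 [0.057]
-0.11 46 [0.0354]
-0.14 39 [0.0351]
-0.15 41 [0.0338]
t 24.65 pos [ 0.4446 -0.1628  0.2205] rpy [-1.5703e+00 -6.0000e-04 -1.5244e+00] F [ 0.17  0.37 -0.15] gap 0.001 nose 0.014
```

View pics/s8.png

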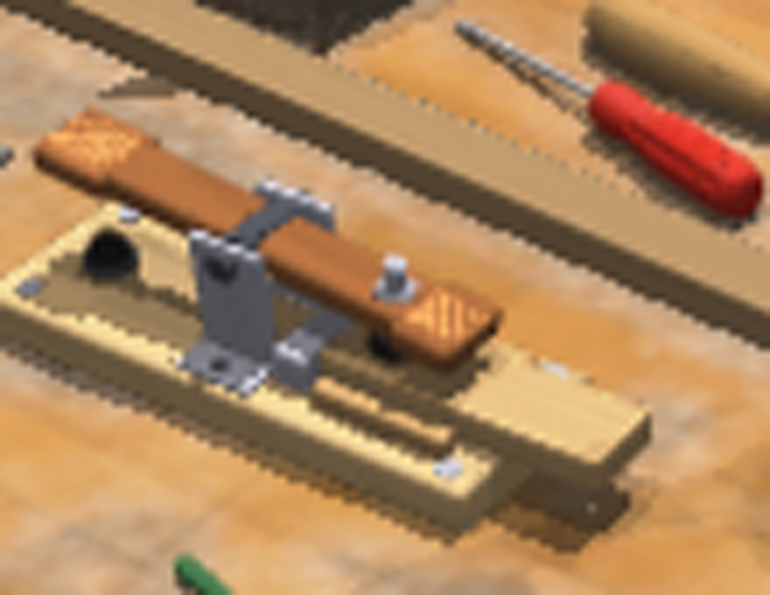

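View pics/t8.png

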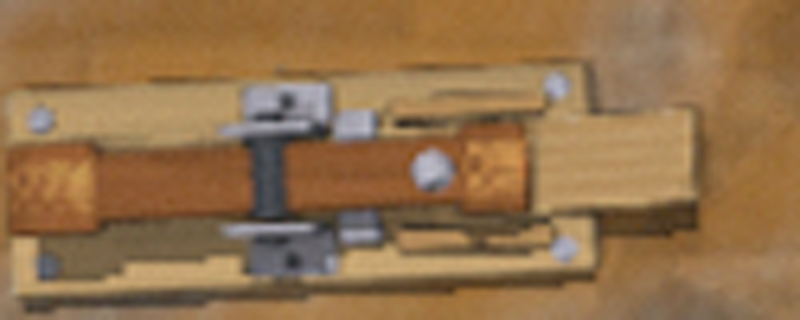

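```bash
python3 -c "
from plant import manip
print(manip.job_done())"
```

```text
the job is handed in; nothing more can be done
None
```

The offcut is clamped in the hold-down and the job is handed in at about 24.7 s of the 67 s allowed, with the arm clear of everything.

**What I did**
1. I pressed the tail down onto its buffer, with a peak reading of 16.5 N. The nose then stayed up on its own, about 94 mm above the bench.
2. I gripped the offcut 14 mm from its outer end and slid it between the rails. It met the stop with a push of about 7 N, and I set it down and let go.
3. I pressed the nose in small steps. The force rose steadily after the pad met the wood, and I stopped at 15.2 N downward (about 16.7 N counting the sideways drag).

**Last checks**
- **Rocker:** after I lifted off, the nose stayed at 59 mm, the height it was pressed to.
- **Offcut:** it lies flat with its top at about 35 mm. Its outer end was 155 mm from the axle before the nose press and looked unmoved in the picture after it.
- **Bystanders:** I did not touch them, but I did not check each one in a final picture.

**Weaker points**
- **Jig position:** the two cameras and the depth reading disagreed on it by 1–2 mm. I corrected the offcut's line by 2 mm before it entered the rails, and it went in with no sign of rubbing.
- **Pad grip:** I could not see the grip itself. I judge it from the steady force rise and from the nose staying down.

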